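# Grease the valve shaft, refit the knob and hold it pressed in

### The job

Take the blue-handled brush out of its orange block, dip its tip briefly into the open white grease pot, dab it on the top end of the valve's steel D-shaft and stand the brush back in its hole in the block. Then take the black knob, turn it so that its white pointer is on the same side as the flat of the shaft, push it fully onto the shaft and press the knob all the way in against the valve's spring. Finish still gripping the knob and holding it pressed in; leave the pot standing and the other things where they are.

Things in the scene. Friction and masses are not known exactly. Their poses are not given: they have to be found in the camera images.
- brush_tip (a point): Lower end (bristle tip) of the brush, a stiff straight round rod 125 mm long, 40 g, standing upright, tip down, in the block's hole: bristles 10 mm in diameter for the lowest 22 mm, steel ferrule 13 mm up to 42 mm, blue handle 16 mm from 42 to 125 mm. z points from the tip up along the handle
- brush_grip (a point): Point on the brush's axis 95 mm above its tip, in the upper part of the blue 16 mm handle, where to grip it (from above, any yaw; 30 mm of handle above this point, 50 mm clear down to the block). Same axes as the tip.
- stand_hole (a point): Centre of the mouth of the round hole in the orange brush block (75 x 75 mm, 50 mm tall, fixed to the table). The mouth is level with the block's top; the hole is 20 mm in diameter with a small chamfer, 45 mm deep, upright. The brush stands in it with its tip on the bottom.
- pot_rim (a point): Centre of the mouth of the white grease pot, an open round cup standing loose on the table, 38 mm tall, 64 mm across outside and 57 mm inside at the rim, inner floor 33 mm below the mouth (yellow). 150 g. Dipped means the tip is well below the rim, over 10 mm down.
- shaft_tip (a point): Centre of the top face of the valve's upright steel D-shaft: a 14 mm round with one flat, 0.5 mm from its axis (nearly a half-round), over its whole length; 1 mm chamfer at the top edge. It stands 28 mm out of the steel collar round it. z is up, +x is the way the flat faces. It does not turn, it only slides down.
- valve: The brass valve block (75 x 70 mm) on an aluminium plate (170 x 130 mm, 10 mm thick) fixed to the table; origin on the table under the shaft. A steel collar, 40 mm across, its top 50 mm above the table, surrounds the shaft. A red mark on the block's top lies on the side of the shaft's flat (+x). Two brass ports stick out low along y
- shaft (a joint): How far the shaft is pressed in, m: 0 out, 0.007 at its stop. A spring pushes it out with about 4 N at the start of travel and 8 N at the stop.
- knob_mid (a point): Centre of the black knob, half-way up. It stands on the table, bore down, of metal, about 150 g. Round skirt 47 mm across, 20 mm tall; on it, centred, a straight bar grip 42 mm long, 14 mm wide, 20 mm tall (40 mm overall). z is up, x runs along the bar towards its end with the white pointer. With the knob home on the shaft this point is 4 mm above the shaft's top
- knob_bore (a point): Centre of the bore's mouth in the knob's underside (same axes as the knob's centre, 20 mm below it). The bore is D-shaped, 15.6 mm round with a flat 1 mm from the axis on the white pointer's side, and 16 mm deep. With the shaft pressed in to its stop the underside is 5 mm above the collar
- spare_mid (a point): Bystander: centre of a spare red round knob, 42 mm across, 24 mm tall, no bar grip. It may swap places with the black knob.
- jug: Bystander: steel jug with a handle, 95 mm tall, 84 mm across; origin under its centre.
- gasket: Bystander: black rubber ring, 72 mm across, 9 mm tall; origin under its centre.
- fitting: Bystander: small brass fitting standing upright, 28 mm across, 38 mm tall; origin under its centre.
- driver: Bystander: screwdriver lying on the table, x along it towards the blade.
- cleaner: Bystander: blue bottle, 70 mm across, 170 mm tall; origin under its centre.
Things that resemble listed ones, but are neither listed nor needed, are in the scene too. What is meant by the part that bears knob_mid is not green, and is the smaller of those in its own colour.

How it is judged (in metres and radians):
On the way, in this order (a step that is already met when the one before it is completed fails the run):
1. the brush tip is dipped into the pot, over 8 mm below its rim (z of brush_tip in the frame of pot_rim below -0.008 m and horizontal distance between brush_tip and pot_rim below 0.028 m), for 0.1 s.
2. the brush tip dabs the top end of the shaft (distance between brush_tip and shaft_tip below 0.012 m and contact force between brush and shaft above 0.2 N), for 0.05 s.
3. the brush stands in its hole again, let go (horizontal distance between brush_tip and stand_hole below 0.01 m and z of brush_tip in the frame of stand_hole below -0.038 m and contact force between the fingers and brush below 0.1 N), for 0.2 s.
4. the knob is fully on the shaft, pointer over the flat (z of knob_mid in the frame of shaft_tip below 0.0065 m and horizontal distance between knob_mid and shaft_tip below 0.004 m and angle between the x axis of knob_mid and the x axis of shaft_tip, either way round below 0.3 rad and angle between knob_mid's own z axis and vertical below 0.15 rad), for 0.1 s.
At the end, for the whole second after the job is handed in: Knob still gripped and held pressed in at rest: shaft over 5 mm in of 7; knob centre under 6.5 mm above the shaft top (home is 4), within 4 mm of its axis and 0.3 rad of its flat, upright; brush in its hole (tip over 38 mm deep); pot upright (all of step 4 and value of joint shaft above 0.005 m and contact force between the fingers and knob above 2 N and contact force between knob and shaft above 2 N and linear speed of knob below 0.05 m/s and horizontal distance between brush_tip and stand_hole below 0.01 m and z of brush_tip in the frame of stand_hole below -0.038 m and angle between pot_rim's own z axis and vertical below 0.2 rad); the arm keeps its last pose, push and grip.
It fails at once if the grease pot is tipped over or pushed over 40 mm (angle between pot_rim's own z axis and vertical above 0.5 rad or distance of pot_rim from where it was at the start of the episode above 0.04 m).
It fails at once if a bystander is shifted by more than 30 mm (distance of any of spare_mid, jug, gasket, fitting, driver, cleaner from where it was at the start of the episode above 0.03 m).
It also fails if it takes over 58 s, if anything falls off the work surface, if the arm or the gripper's body presses on something with over 40 N, if the wrist force passes 120 N, or if a joint passes its speed limit or range.

### The arm

A 7-joint arm with a two-finger parallel gripper is mounted at the origin on the work surface. World frame = base frame: x ahead of the robot, y to its left, z up, the work surface at z = 0. Lengths are in mm, angles in degrees, forces in N, time in s.
With the tool pointing down it reaches from about 400 to 850 mm from the base axis. Payload 4.5 kg.
Tool frame: the origin (TCP) lies midway between the tips of the shut fingers; the grasp point (between the pads) lies 19 mm behind it; z points along the fingers, y is the line along which they close (so a half turn about z gives the same grasp; the last joint's range is limited). The gripper opens to 88 mm and grips with 3 to 60 N. Pads are 18 mm wide; open, the fingers measure 123 mm over their backs; the gripper's body (75 mm by 187 mm) begins 45 mm behind the grasp point.
Start: joints at [71.207, 39.483, -11.15, 89.685, 9.013, 51.709, -12.324], TCP at [221.254, -584.551, 238.743] pointing down, gripper open.
Joint ranges: [-172.22, 172.22], [-26.19, 119.32], [-84.43, 86.54], [7.71, 146.69], [-57.33, 237.33], [2.42, 119.75], [-152.13, 152.13]. Speed limits (degrees/s): [147.25, 147.25, 180, 180, 180, 180, 180].

### API

Orientations are given as a 3x3 rotation matrix whose columns are the frame's x, y, z axes.
In Python, from plant import env gives the robot as it stands.
- The arm moves only by the shell command python3 -m creep 'ROWS'. ROWS is JSON, a list that holds one entry, the list of rows, each a list of 5 numbers: the opening, from 0 (shut) to 1 (fully open), then the shift along the tool's x, y, z in mm, then the turn about the tool's z in rad. In form: [[[grip, x, y, z, spin], ...]]. A call has exactly 8 rows; each row shifts and turns the commanded pose from where the row before left it, along the tool's axes as they then stand; what a row does not reach is not made up. A row lasts 1/10 s, in which the tool goes at most 50 mm and 8.59 degrees, less where a joint would pass 70% of its speed; a pose out of reach is approached as far as the arm can. A call with a gripper value outside its range is refused whole. The fingers move at their own pace and stop on an object; the grip force is fixed at half the most. Time passes only in rows, so rows that do not move let the fingers close, or fill a call up. It gives the time, the measured TCP pose, the force, the opening and the grip force at its end, in the units of the state.
- env.sense(): the state, without advancing time (a new reading comes with each control period).
- env.camera(name): name is "scene" or "top" or "wrist"; returns the picture (384x512x3 uint8, blue, green, red); there is no depth.
- env.camera_params(name): a dict with "mtx" (3x3 intrinsics, pixels), "k1" (the pictures are not rectified: a ray, as slopes to the right and down, at radius r is drawn at 1 + k1 r^2 times it, then the intrinsics apply), "xyz" and "orientation" of the camera in the world. Camera axes: x right, y up, looking along -z (the intrinsics and any distortion apply to the point x, -y, -z); pixel columns grow to the right and rows downward; lengths in mm; the calibration is good to about 2 mm. A picture is of the moment at which its call begins: read the wrist's pose just before it. camera_params takes no time and is no camera call; for the wrist camera it gives the pose at the moment of the call.
- env.job_done(): hands the job in; it is judged then, once.
The state is a dict: "time_s": time; "q": joint angles; "qvel": joint speeds; "tau": joint torques, N m; "tcp_pos": TCP position; "ee_rot": TCP orientation; "contact_force": force on the tool from outside, world axes, zero at the start; "torque": the same for the moment, N m; "width": opening from 0.0 (shut) to 1.0 (fully open); "grip_force": force on a finger pad.
Only numpy, scipy, OpenCV 4.12 (cv2) and the standard library are available. Lean on these libraries where they do the work, as an engineer would, in place of code of your own. Each camera call takes 0.05 s, during which the arm holds its last target. There are 200 camera calls.

## Working session

There is one attempt and no reset: what is moved stays moved. The work goes in short steps, Python scripts to look and compute and a shell command to move; the robot and the scene stay as the last step left them, time stands still between calls to the robot, and variables do not carry over. Pictures are saved under pics/ and viewed, at most 10 in all, crops included, and the job is handed in when it is done.

```bash
ls && mkdir -p pics && cat > h.py <<'E'
import numpy as np, cv2
from plant import env
def ray(p,u,v):
    K=np.array(p["mtx"],float); k1=p["k1"]
    d=np.array([(u-K[0,2])/K[0,0],(v-K[1,2])/K[1,1]]); s=d.copy()
    for _ in range(20): s=d/(1+k1*(s@s))
    R=np.array(p["orientation"],float).reshape(3,3)
    return np.array(p["xyz"],float),R@np.array([s[0],-s[1],-1.0])
def onz(p,u,v,z):
    o,d=ray(p,u,v); return o+d*(z-o[2])/d[2]
def proj(p,X):
    R=np.array(p["orientation"],float).reshape(3,3); c=R.T@(np.array(X,float)-np.array(p["xyz"],float))
    s=np.array([c[0],-c[1]])/-c[2]; s=s*(1+p["k1"]*(s@s)); K=np.array(p["mtx"],float)
    return K[0,0]*s[0]+K[0,2],K[1,1]*s[1]+K[1,2]
E
python3 - <<'E'
from h import *
s=env.sense(); print(s["time_s"],s["tcp_pos"],s["ee_rot"],s["width"])
for n in("scene","top"):
    im=env.camera(n); cv2.imwrite(f"pics/{n}0_raw.png",im); cv2.imwrite(f"pics/{n}0.png",cv2.resize(im,(800,600),interpolation=cv2.INTER_CUBIC))
    p=env.camera_params(n); print(n,p)
E
```

```text
pics
0.0 [ 220.94120727 -583.95327339  237.90225251] [[ 9.35223479e-01  3.54057014e-01 -8.22058446e-04]
 [ 3.54057928e-01 -9.35221968e-01  1.68951419e-03]
 [-1.70622768e-04 -1.87112965e-03 -9.99998235e-01]] 0.9993074703948011
scene {'mtx': array([[456.05692664,   0.        , 256.13619251],
       [  0.        , 456.05692664, 194.8839783 ],
       [  0.        ,   0.        ,   1.        ]]), 'k1': -0.14173282437431362, 'xyz': array([1711.88218943, -178.87578916,  968.10075327]), 'orientation': array([[ 0.21021635, -0.59914245,  0.77255253],
       [ 0.97764141,  0.13297603, -0.16289459],
       [-0.00513391,  0.78952245,  0.61370021]])}
top {'mtx': array([[366.17929564,   0.        , 251.92160549],
       [  0.        , 366.17929564, 189.43667434],
       [  0.        ,   0.        ,   1.        ]]), 'k1': -0.027554904222478575, 'xyz': array([ 519.34178423,   75.8967608 , 1036.0766714 ]), 'orientation': array([[ 0.02596713,  0.99463922, -0.10009258],
       [-0.99907304,  0.02926023,  0.03157385],
       [ 0.03433332,  0.09917992,  0.99447703]])}
```

View pics/scene0.png

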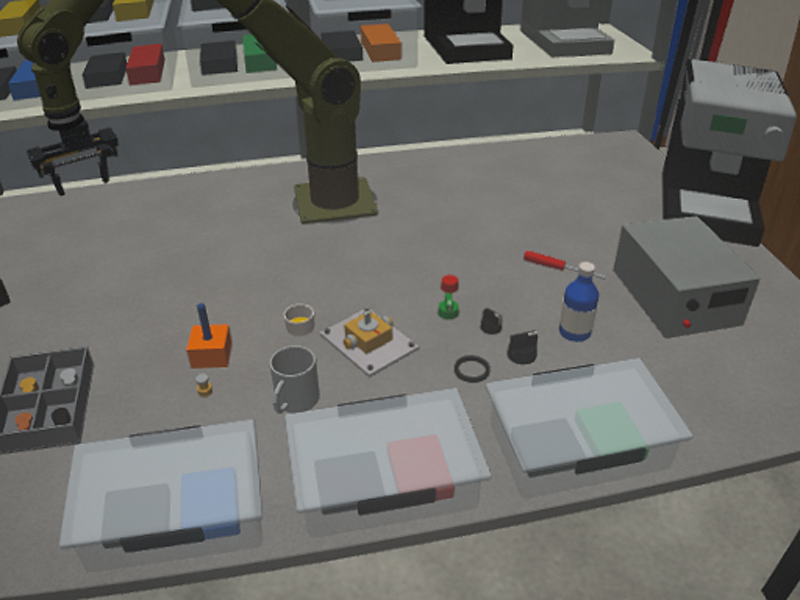

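View pics/top0.png

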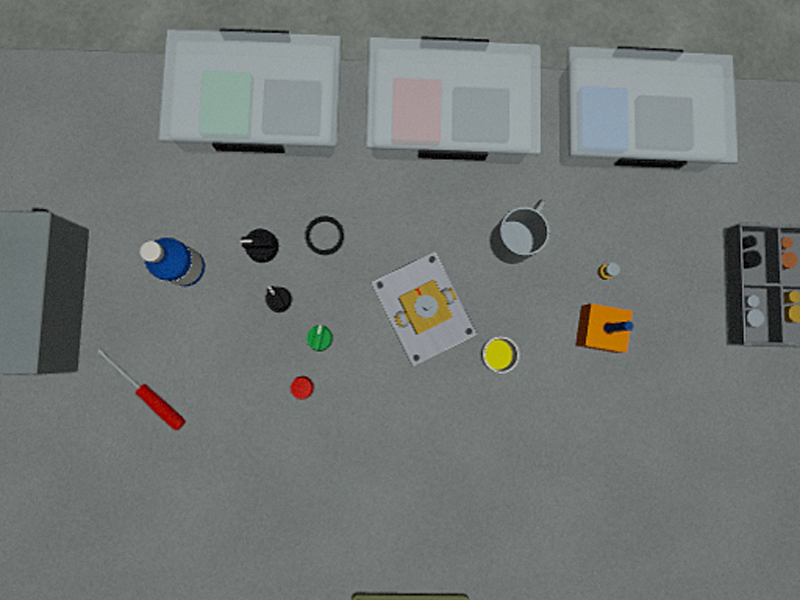

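The scene and top views (at 800 px scale) show these positions in the top view:
- Brush top at (628,327), in the orange block at about (607,328).
- Pot at (501,355).
- Valve shaft at (427,306), with the red mark at (418,293).
- Small black knob at (278,299), with its pointer towards the upper left. The larger black knob at (262,245) and the green one are decoys.
- Spare red knob at (302,388).

Next I'll measure these with the calibration.

```bash
cat >> h.py <<'E'
def blob(hsv,lo,hi,box):
    x0,y0,x1,y1=box; m=cv2.inRange(hsv[y0:y1,x0:x1],np.array(lo),np.array(hi))
    n,l,st,c=cv2.connectedComponentsWithStats(m); i=1+np.argmax(st[1:,4]); 
    return c[i]+[x0,y0],st[i,4],st[i,:4]+[x0,y0,0,0]
def rel(X,z=None):
    "world target TCP -> tool-axes shift"
    s=env.sense(); R=np.array(s["ee_rot"]); return R.T@(np.array(X)-s["tcp_pos"])
E
python3 - <<'E'
from h import *
im=cv2.imread("pics/top0_raw.png"); hsv=cv2.cvtColor(im,cv2.COLOR_BGR2HSV); p=env.camera_params("top")
f=.64
g=lambda u,v,z: onz(p,u*f,v*f,z).round(0)
print("brush top",g(629,326.5,130)); print("pot",g(501,355,38)); print("shaft",g(427,306,78),"red",g(418,292,47))
print("knob",g(278,299,20),g(278,298,40), "ptr",g(270,290,40)); 
for n,lo,hi,b in [("orange",(8,150,80),(16,255,255),(350,180,430,240)),("yellow",(25,150,80),(35,255,255),(300,205,340,245)),("blue",(100,100,20),(125,255,255),(370,190,420,230))]:
    c,a,bb=blob(hsv,lo,hi,b); print(n,c,a,bb, onz(p,*c,{"orange":50,"yellow":5,"blue":115}[n]).round(1))
# scene cam cross-check: triangulate
q=env.camera_params("scene")
def tri(a,b):
    o1,d1=ray(p,a[0]*f,a[1]*f);o2,d2=ray(q,b[0]*f,b[1]*f)
    t=np.linalg.lstsq(np.c_[d1,-d2],o2-o1,rcond=None)[0];A=o1+d1*t[0];B=o2+d2*t[1];return ((A+B)/2).round(1),np.linalg.norm(A-B).round(1)
print(tri((629,326.5),(202,305)),tri((427,306),(367,311)),tri((501,355),(299,314)))
crop=im[150:260,230:420]; cv2.imwrite("pics/topc.png",cv2.resize(im[130:250,160:330],(800,565),interpolation=cv2.INTER_CUBIC))
X=np.array([onz(p,629*f,326.5*f,130)[0],onz(p,629*f,326.5*f,130)[1],81]); print(rel(X+[0,0,140]))
E
```

```text
brush top [ 572. -334.  130.]
pot [ 522. -146.   38.]
shaft [600. -11.  78.] red [627.   2.  47.]
knob [610. 249.  20.] [610. 245.  40.] ptr [624. 260.  40.]
orange [390.09090909 206.36363636] 11 [386 206  10   3] [ 583.1 -335.5   50. ]
yellow [318.88372093 226.49612403] 258 [311 217  17  20] [ 523.5 -148.7    5. ]
blue [395.77777778 208.50617284] 81 [387 206  18   6] [ 573.8 -323.2  115. ]
(array([ 572.5, -333.6,  128.7]), np.float64(2.2)) (array([600.2, -11.9,  79.8]), np.float64(1.7)) (array([ 521.7, -146.7,   34.3]), np.float64(1.1))
[ 416.95099935 -109.26138211   17.12961785]
```

View pics/topc.png

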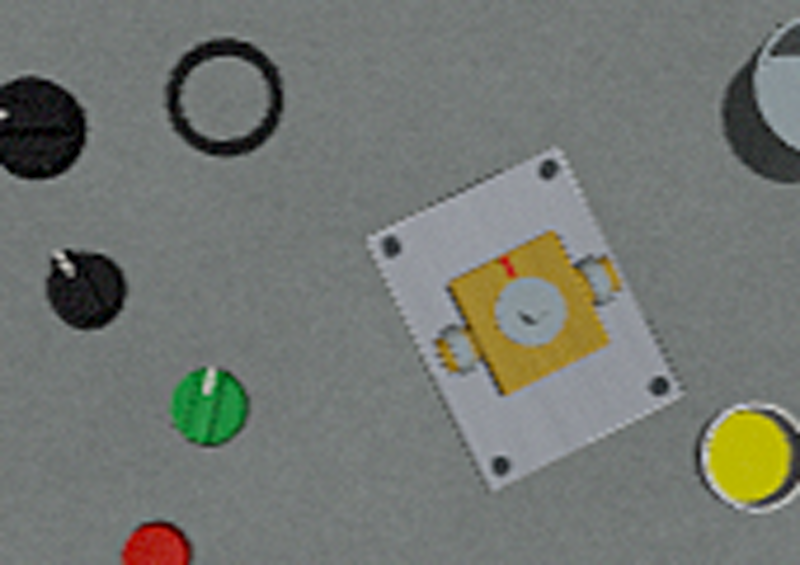

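The crop shows the small black knob at (88,290) with its pointer at (65,262). The collar is centred at about (531,312) with the red mark at (508,266), and the pot at (752,457).

```bash
python3 - <<'E'
from h import *
p=env.camera_params("top")
g=lambda u,v,z: onz(p,160+u*170/800,130+v*120/565,z)
c=[g(*a,10) for a in((560,148),(372,237),(495,490),(682,397))]
print("plate",np.mean(c,0).round(1)); d=(c[0]+c[1]-c[2]-c[3])/2; e=(c[0]+c[3]-c[1]-c[2])/2
deg=lambda v:np.degrees(np.arctan2(v[1],v[0])).round(1)
print(deg(d),deg(e),np.linalg.norm(d),np.linalg.norm(e)); print("collar",g(531,312,50).round(1),"red",g(508,266,45).round(1))
k=g(88,290,20); print("knob",k.round(1),deg(g(65,262,40)-g(86,289,40)))
for n,u,v,z in(("spare",157,553,24),("green",210,407,30),("gasket",225,97,5),("big",38,128,20)): print(n,g(u,v,z).round(0))
print("jug",onz(p,524*.64,231*.64,95).round(0),"bottle",onz(p,150*.64,251*.64,170).round(0),"fitting",onz(p,611*.64,270*.64,38).round(0))
E
```

```text
plate [601.9 -14.   10. ]
27.3 -62.6 167.11114239481333 125.51909682343566
collar [601.7 -12.6  50. ] red [628.4   0.9  45. ]
knob [609.6 246.5  20. ] 39.9
spare [458. 199.  24.]
green [543. 171.  30.]
gasket [731. 172.   5.]
big [705. 281.  20.]
jug [ 731. -171.   95.] bottle [664. 420. 170.] fitting [ 678. -344.   38.]
```

```bash
python3 -m creep '[[[1,49,-12.5,0,0],[1,49,-12.5,0,0],[1,49,-12.5,0,0],[1,49,-12.5,0,0],[1,49,-12.5,0,0],[1,49,-12.5,0,0],[1,49,-12.5,0,0],[1,49,-12.5,0,0]]]' && python3 -c "
from h import *
print(rel([572,-334,81]))"
```

```text
time_s: 0.9
tcp_pos: [549.9, -353.4, 238.4]
ee_rot: [[0.935, 0.354, -0.001], [0.354, -0.935, 0.0], [-0.001, -0.001, -1.0]]
contact_force: [-0.4, -0.5, 0.3]
width: 1.003
grip_force: 0.0
[ 27.61621726 -10.2212227  157.34492283]
```

```bash
python3 -m creep '[[[1,14,-5,0,0],[1,13.6,-5.2,0,0],[1,0,0,0,0],[1,0,0,0,0],[1,0,0,0,0],[1,0,0,0,0],[1,0,0,0,0],[1,0,0,0,0]]]' && python3 - <<'E'
from h import *
p=env.camera_params("wrist"); im=env.camera("wrist"); print(p); cv2.imwrite("pics/w1.png",im)
for X in([572,-334,130],[572,-334,50]): print(proj(p,X))
print(rel([572,-334,81]))
E
```

```text
time_s: 1.7
tcp_pos: [570.6, -336.1, 238.8]
ee_rot: [[0.936, 0.353, 0.0], [0.353, -0.936, -0.0], [-0.0, 0.0, -1.0]]
contact_force: [0.3, -0.3, 0.9]
width: 0.999
grip_force: 0.0
{'mtx': array([[283.72786693,   0.        , 258.25470906],
       [  0.        , 283.72786693, 194.32130294],
       [  0.        ,   0.        ,   1.        ]]), 'k1': 0.02452620712840037, 'xyz': array([ 638.7761716 , -311.84781643,  383.8474956 ]), 'orientation': array([[ 0.35398024,  0.89717125,  0.26416232],
       [-0.93525218,  0.33991651,  0.09879332],
       [-0.0011586 , -0.28202927,  0.9594051 ]])}
(np.float64(255.4262935705418), np.float64(189.84740179049837))
(np.float64(256.14157144812015), np.float64(172.03230089461576))
[  1.93873553  -1.32485835 157.81398281]
```

View pics/w1.png

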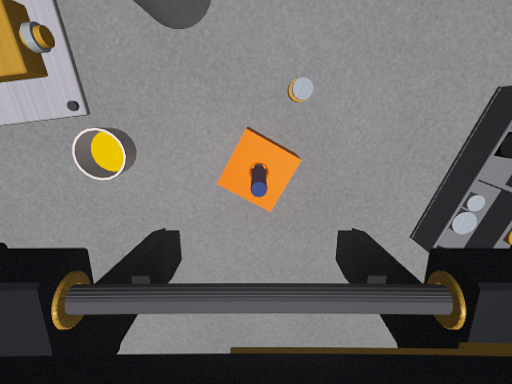

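The wrist view shows the brush top at (259,189), within 3 mm of the prediction, and the pot rim at about (104,153). I'll descend and grip.

```bash
python3 - <<'E'
from h import *
p=dict(env.camera_params("wrist"))
print("pot",onz(p,104,153.5,38).round(1),"brush",onz(p,259,188.5,130).round(1))
E
python3 -m creep '[[[1,2.3,0.8,30,0],[1,0,0,30,0],[1,0,0,30,0],[1,0,0,30,0],[1,0,0,25,0],[1,0,0,13,0],[1,0,0,0,0],[1,0,0,0,0]]]'
python3 -m creep '[[[0.2,0,0,0,0],[0,0,0,0,0],[0,0,0,0,0],[0,0,0,0,0],[0,0,0,0,0],[0,0,0,0,0],[0,0,0,0,0],[0,0,0,0,0]]]'
```

```text
pot [ 525.7 -154.4   38. ] brush [ 574.5 -336.4  130. ]
time_s: 2.55
tcp_pos: [574.1, -335.9, 81.6]
ee_rot: [[0.935, 0.354, 0.001], [0.354, -0.935, -0.001], [0.001, 0.001, -1.0]]
contact_force: [0.3, -0.2, 0.1]
width: 0.999
grip_force: 0.0
time_s: 3.35
tcp_pos: [573.4, -335.5, 80.7]
ee_rot: [[0.935, 0.354, -0.0], [0.354, -0.935, -0.0], [-0.0, 0.0, -1.0]]
contact_force: [0.4, -0.4, -0.6]
width: 0.3
grip_force: 0.0
```

```bash
python3 -m creep '[[[0,0,0,0,0],[0,0,0,0,0],[0,0,0,0,0],[0,0,0,0,0],[0,0,0,0,0],[0,0,0,0,0],[0,0,0,0,0],[0,0,0,0,0]]]'
```

```text
time_s: 4.15
tcp_pos: [573.4, -335.5, 80.7]
ee_rot: [[0.935, 0.354, -0.0], [0.354, -0.935, -0.0], [-0.0, 0.0, -1.0]]
contact_force: [-0.5, -0.6, -0.2]
width: 0.173
grip_force: 30.0
```

```bash
python3 -m creep '[[[0,0,0,20,0],[0,0,0,-30,0],[0,0,0,-35,0],[0,0,0,-35,0],[0,0,0,-10,0],[0,5,-40,0,0],[0,5,-40,0,0],[0,5,-40,0,0]]]' >/dev/null; echo skip
```

```text
skip
```

My first row went down 20 mm by mistake, so I'll check the state.

```bash
python3 - <<'E'
from h import *
s=env.sense(); print(s["time_s"],s["tcp_pos"],s["width"],s["grip_force"],s["contact_force"])
p=env.camera_params("wrist"); cv2.imwrite("pics/w2.png",env.camera("wrist"))
p2=env.camera_params("scene"); im=env.camera("scene"); cv2.imwrite("pics/s2_raw.png",im)
t=s["tcp_pos"]; a=[int(v) for v in proj(p2,t)]; print(a,proj(p2,t-[0,0,75.7]),proj(p2,t-[0,0,55.7]), proj(p2,t-[0,0,34]))
c=im[a[1]-40:a[1]+60,a[0]-65:a[0]+65]; cv2.imwrite("pics/s2.png",cv2.resize(c,(780,600),interpolation=cv2.INTER_CUBIC))
E
```

```text
4.95 [ 543.98225166 -216.65895186  170.09393289] 0.16950337002745344 29.989360151812434 [ 0.17255828  0.52177454 -1.02795676]
[165, 173] (np.float64(168.1026473731024), np.float64(193.3311516204501)) (np.float64(167.32010499879837), np.float64(188.27437657028796)) (np.float64(166.45961798013786), np.float64(182.68995600614863))
```

View pics/s2.png

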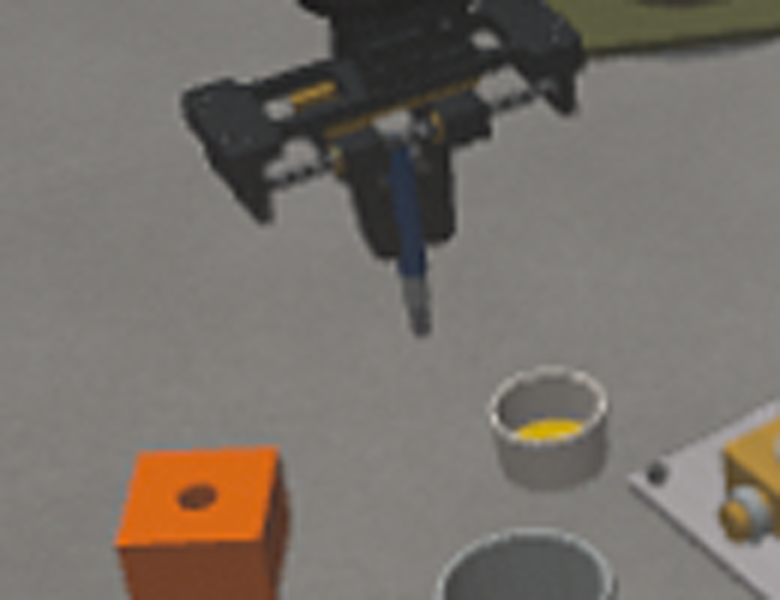

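The brush is still held upright but slid up about 19 mm in the grip. Its tip at crop (421,335) is now about 57 mm below the TCP. The pot rim is at crop (549,410). I'll measure the pot again now that the arm is at rest.

```bash
python3 - <<'E'
from h import *
p2=env.camera_params("scene"); X0=165-65;Y0=173-40
print("pot",onz(p2,X0+549/6,Y0+410/6,38).round(1))
s=env.sense(); t=s["tcp_pos"]; print(t, s["contact_force"])
p=env.camera_params("wrist"); im=env.camera("wrist"); hsv=cv2.cvtColor(im,cv2.COLOR_BGR2HSV)
c,a,b=blob(hsv,(22,150,80),(35,255,255),(0,0,512,384)); print("yellow",c,a,b,onz(p,*c,5).round(1)); 
cv2.imwrite("pics/w3.png",im); print(proj(p,t-[0,0,57]),proj(p,[523,-148,38]))
E
```

```text
pot [ 528.8 -146.    38. ]
[ 543.67464523 -210.172813    170.00078361] [ 0.07897416 -0.80835392 -0.42478066]
yellow [197.87690355 177.28172589] 1576 [176 155  46  45] [ 519.9 -146.9    5. ]
(np.float64(257.1384677964447), np.float64(210.75953626527598)) (np.float64(192.95110490199184), np.float64(182.24653702309007))
```

View pics/w3.png

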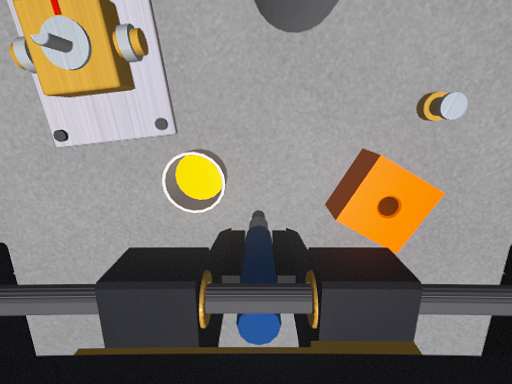

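The pot rim at (194,182) matches the prediction, and the brush tip at (259,212) is as expected. I'll dip now.

```bash
python3 - <<'E'
from h import *
p=env.camera_params("wrist"); print("hole",onz(p,389,206,50).round(1),"collar",onz(p,68,43,50).round(1))
E
python3 -m creep '[[[0,1.1,-33,0,0],[0,1.1,-32.7,0,0],[0,0,0,0,0],[0,0,0,20,0],[0,0,0,35,0],[0,0,0,30,0],[0,0,0,10,0],[0,0,0,0,0]]]'
python3 -m creep '[[[0,0,0,0,0],[0,0,0,0,0],[0,0,0,-20,0],[0,0,0,-35,0],[0,0,0,-40,0],[0,0,0,0,0],[0,0,0,0,0],[0,0,0,0,0]]]'
```

```text
hole [ 574.5 -340.6   50. ] collar [604.6 -22.2  50. ]
time_s: 5.9
tcp_pos: [523.0, -156.8, 74.3]
ee_rot: [[0.936, 0.353, -0.003], [0.353, -0.936, -0.0], [-0.003, -0.001, -1.0]]
contact_force: [0.2, -0.1, -0.0]
width: 0.167
grip_force: 30.0
time_s: 6.7
tcp_pos: [523.2, -155.7, 170.6]
ee_rot: [[0.935, 0.354, -0.001], [0.354, -0.935, -0.0], [-0.001, -0.0, -1.0]]
contact_force: [-0.0, -0.6, -0.7]
width: 0.174
grip_force: 30.0
```

```bash
python3 -m creep '[[[0,30,-28,0,0],[0,30,-28,0,0],[0,18,-17,0,0],[0,0,0,0,0],[0,0,0,0,0],[0,0,0,0,0],[0,0,0,0,0],[0,0,0,0,0]]]' && python3 - <<'E'
from h import *
s=env.sense(); p=env.camera_params("wrist"); im=env.camera("wrist"); t=s["tcp_pos"]; print(t)
cv2.imwrite("pics/w4.png",im); print(proj(p,t-[0,0,57]),proj(p,[601.7,-12.6,50]),proj(p,[601.7,-12.6,78]))
E
```

```text
time_s: 7.5
tcp_pos: [570.4, -61.2, 170.6]
ee_rot: [[0.936, 0.352, -0.0], [0.352, -0.936, -0.001], [-0.001, 0.0, -1.0]]
contact_force: [0.3, -0.4, 0.1]
width: 0.175
grip_force: 30.0
[570.39441463 -61.20487022 170.62977339]
(np.float64(256.60733924061725), np.float64(210.77755701794672)) (np.float64(219.65959312818347), np.float64(140.00110203877713)) (np.float64(215.22234824989312), np.float64(143.35603033396603))
```

View pics/w4.png

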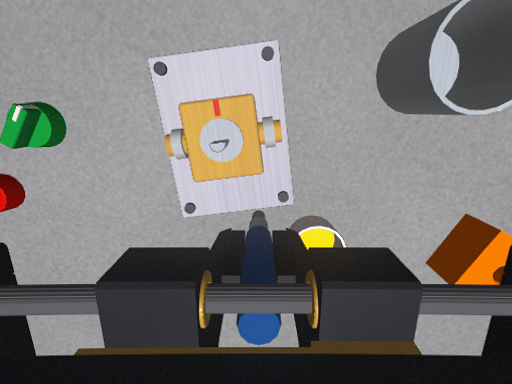

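The collar centre is at (221.5,140), which agrees with (601.7,-12.6) within 2 px. I'll move over the shaft and come down.

```bash
python3 -m creep '[[[0,22,-17,0,0],[0,21.4,-17.1,0,0],[0,0,0,0,0],[0,0,0,0,0],[0,0,0,12,0],[0,0,0,12,0],[0,0,0,5,0],[0,0,0,0,0]]]'
python3 -m creep '[[[0,0,0,1,0],[0,0,0,1,0],[0,0,0,1,0],[0,0,0,1,0],[0,0,0,1,0],[0,0,0,1,0],[0,0,0,0,0],[0,0,0,0,0]]]'
```

```text
time_s: 8.35
tcp_pos: [598.2, -13.3, 140.2]
ee_rot: [[0.936, 0.353, -0.003], [0.353, -0.936, -0.0], [-0.003, -0.001, -1.0]]
contact_force: [-0.5, 0.1, -0.5]
width: 0.168
grip_force: 30.0
time_s: 9.15
tcp_pos: [599.7, -12.6, 136.0]
ee_rot: [[0.935, 0.354, 0.001], [0.354, -0.935, -0.0], [0.001, 0.0, -1.0]]
contact_force: [-0.2, 0.5, 5.2]
width: 0.173
grip_force: 30.0
```

Contact measured at 5 N, so the dab is done. I'll lift and return to the block.

```bash
python3 -m creep '[[[0,0,0,-20,0],[0,0,0,-20,0],[0,-20,42,0,0],[0,-20,42,0,0],[0,-20,42,0,0],[0,-20,42,0,0],[0,-20,42,0,0],[0,-20,42,0,0]]]' >/dev/null
python3 -m creep '[[[0,-18.9,40.6,0,0],[0,0,0,0,0],[0,0,0,0,0],[0,0,0,0,0],[0,0,0,0,0],[0,0,0,0,0],[0,0,0,0,0],[0,0,0,0,0]]]' && python3 - <<'E'
from h import *
print(rel([573.4,-335.5,63]))
s=env.sense(); p=env.camera_params("wrist"); im=env.camera("wrist"); t=s["tcp_pos"]
print(proj(p,t-[0,0,58]),proj(p,[573.4,-335.5,50]))
cv2.imwrite("pics/w5.png",im)
E
```

```text
time_s: 10.75
tcp_pos: [573.2, -334.9, 175.8]
ee_rot: [[0.935, 0.355, 0.0], [0.355, -0.935, -0.0], [0.0, 0.0, -1.0]]
contact_force: [-0.1, -0.3, -0.7]
width: 0.172
grip_force: 30.0
[-4.64781012e-02  5.85707411e-01  1.12823523e+02]
(np.float64(256.60422658330646), np.float64(210.3970046289438)) (np.float64(257.6750059575326), np.float64(187.35188527157428))
```

View pics/w5.png

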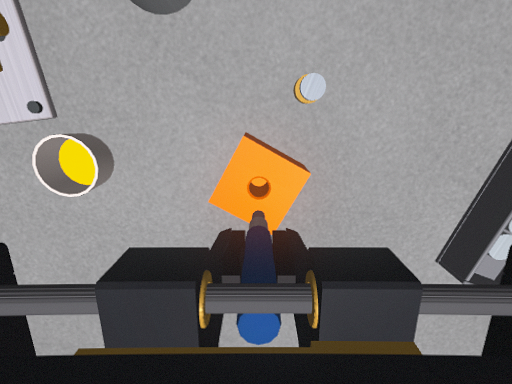

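The hole at (259,187) lines up with the tip at (259,212), and both match the predictions. I'll insert and release.

```bash
python3 -m creep '[[[0,0,0.5,25,0],[0,0,0,25,0],[0,0,0,8,0],[0,0,0,8,0],[0,0,0,8,0],[0,0,0,8,0],[0,0,0,8,0],[0,0,0,8,0]]]'
python3 -m creep '[[[0,0,0,4,0],[0,0,0,4,0],[0,0,0,3,0],[0,0,0,1,0],[0,0,0,0,0],[0,0,0,0,0],[0,0,0,0,0],[0,0,0,0,0]]]'
```

```text
time_s: 11.6
tcp_pos: [573.5, -336.0, 77.5]
ee_rot: [[0.935, 0.354, 0.001], [0.354, -0.935, -0.0], [0.001, 0.001, -1.0]]
contact_force: [0.0, -0.1, -1.2]
width: 0.169
grip_force: 30.0
time_s: 12.4
tcp_pos: [573.7, -335.6, 65.8]
ee_rot: [[0.935, 0.354, 0.001], [0.354, -0.935, 0.0], [0.001, 0.0, -1.0]]
contact_force: [2.2, 1.4, -1.0]
width: 0.17
grip_force: 30.0
```

```bash
python3 -m creep '[[[0.5,0,0,0,0],[0.5,0,0,0,0],[0.5,0,0,0,0],[0.5,0,0,0,0],[0.5,0,0,0,0],[0.5,0,0,0,0],[0.5,0,0,0,0],[0.5,0,0,0,0]]]'
python3 -m creep '[[[0.5,0,0,-10,0],[0.5,0,0,-30,0],[0.5,0,0,-40,0],[0.5,0,0,-40,0],[0.5,0,0,0,0],[0.5,0,0,0,0],[0.5,0,0,0,0],[0.5,0,0,0,0]]]' && python3 - <<'E'
from h import *
im=env.camera("wrist"); p=env.camera_params("wrist"); hsv=cv2.cvtColor(im,cv2.COLOR_BGR2HSV)
print(blob(hsv,(100,100,20),(125,255,255),(180,100,340,260)),proj(p,[573.5,-335.5,130]),proj(p,[573.5,-335.5,50]),proj(p,[573.5,-335.5,140]))
a=np.radians(40-7.5); print(env.sense()["tcp_pos"])
E
```

```text
time_s: 13.2
tcp_pos: [573.2, -335.9, 65.7]
ee_rot: [[0.935, 0.354, -0.0], [0.354, -0.935, -0.0], [-0.0, 0.0, -1.0]]
contact_force: [-0.6, 0.5, -0.7]
width: 0.503
grip_force: 0.0
time_s: 14.0
tcp_pos: [572.3, -335.4, 184.3]
ee_rot: [[0.935, 0.354, -0.003], [0.354, -0.935, 0.001], [-0.002, -0.002, -1.0]]
contact_force: [0.2, 0.6, -0.8]
width: 0.498
grip_force: 0.0
(array([258.53231939, 208.91634981]), np.int32(263), array([249, 201,  20,  17])) (np.float64(257.2685772614369), np.float64(210.6535728044967)) (np.float64(257.7890268400337), np.float64(183.95279055383924)) (np.float64(257.17564483097016), np.float64(215.41974821271782))
[ 572.4113678  -335.48211617  184.37704511]
```

The brush stands in its hole: its top is at (258.5,209), as predicted. Next is the knob.

```bash
python3 -m creep '[[[0.5,18,-40.5,0,0],[0.5,18,-40.5,0,0],[0.5,18,-40.5,0,0],[0.5,18,-40.5,0,0],[0.5,18,-40.5,0,0],[0.5,18,-40.5,0,0],[0.5,18,-40.5,0,0],[0.5,18,-40.5,0,0]]]' >/dev/null
python3 -m creep '[[[0.5,18,-40.5,0,0],[0.5,18,-40.5,0,0],[0.5,18,-40.5,0,0],[0.5,18,-40.5,0,0],[0.5,18,-40.5,0,0],[0.5,0,0,0,-0.14],[0.5,0,0,0,-0.14],[0.5,0,0,0,-0.057]]]' >/dev/null
python3 -m creep '[[[0.5,0,0,0,0],[0.5,0,0,0,0],[0.5,0,0,0,0],[0.5,0,0,0,0],[0.5,0,0,0,0],[0.5,0,0,0,0],[0.5,0,0,0,0],[0.5,0,0,0,0]]]' && python3 - <<'E'
from h import *
im=env.camera("wrist"); p=env.camera_params("wrist"); cv2.imwrite("pics/w6.png",im)
k=np.array([609.6,246.5,0]); print(env.sense()["tcp_pos"],[np.round(proj(p,k+[0,0,z]),1) for z in(0,20,40)])
E
```

```text
time_s: 16.45
tcp_pos: [605.7, 239.3, 185.7]
ee_rot: [[0.766, 0.643, 0.0], [0.643, -0.766, -0.0], [0.0, 0.0, -1.0]]
contact_force: [-0.9, 0.8, -0.0]
width: 0.498
grip_force: 0.0
[605.71314099 239.32892432 185.75787622] [array([255. , 167.8]), array([254.7, 171.2]), array([254.5, 175.1])]
```

View pics/w6.png

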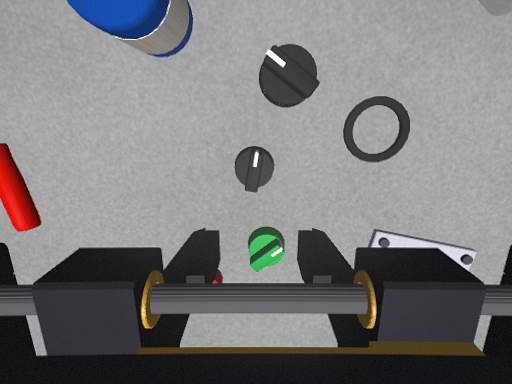

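The wrist view shows the knob skirt centred at (254,167), with the bar running from (257,149), the pointer end, to (250,190). I'll fit it numerically.

```bash
python3 - <<'E'
from h import *
im=cv2.imread("pics/w6.png"); g=cv2.cvtColor(im,cv2.COLOR_BGR2GRAY); p=env.camera_params("wrist")
x0,y0,x1,y1=225,140,285,200; s=g[y0:y1,x0:x1]
n,l,st,c=cv2.connectedComponentsWithStats((s<75).astype(np.uint8)); i=1+np.argmax(st[1:,4]); print("dark",st[i],c[i]+[x0,y0])
n,l,st,c=cv2.connectedComponentsWithStats((s>165).astype(np.uint8)); i=1+np.argmax(st[1:,4]); ys,xs=np.where(l==i); print("white",st[i],c[i]+[x0,y0])
pts=np.c_[xs+x0,ys+y0].astype(np.float32); W=np.array([onz(p,u,v,40)[:2] for u,v in pts],np.float32)
vx,vy,a,b=cv2.fitLine(W,cv2.DIST_L2,0,.01,.01).ravel(); print("ptr yaw",np.degrees(np.arctan2(vy,vx)),"at",a,b)
R=np.array(env.sense()["ee_rot"]); k=onz(p,254,167.5,20); print("skirt c",k)
wc=np.array([a,b]); d=wc-k[:2]; print("via ptr-centre",np.degrees(np.arctan2(d[1],d[0])),np.linalg.norm(d))
a1=onz(p,257.5,149.5,40);a2=onz(p,249.5,190,36); print("bar",a1,a2)
cv2.imwrite("pics/k.png",cv2.resize(im[135:205,210:300],(720,560),interpolation=cv2.INTER_CUBIC))
E
```

```text
dark [ 10   6  38  46 829] [250.32689988 166.85404101]
white [ 43  40  17  20 129] [277.13178295 190.92248062]
ptr yaw 59.488583 at 611.88684 217.02228
skirt c [612.28522015 249.81988611  20.        ]
via ptr-centre -90.69591452569442 32.80002766411364
bar [632.04278512 261.25437126  40.        ] [592.81957789 239.5741418   36.        ]
```

View pics/k.png

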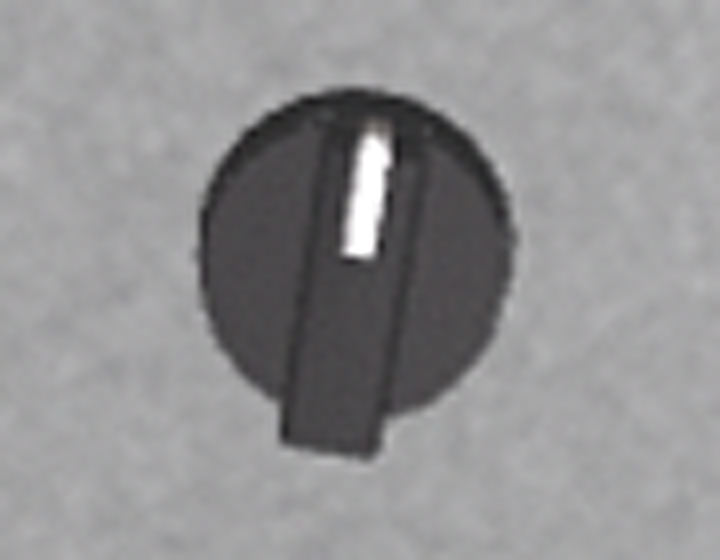

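The crop shows the bar's centreline running from (373,122), the pointer end, to (335,442). That is about 7° off the tool x.

```bash
python3 - <<'E'
from h import *
p=env.camera_params("wrist"); f=lambda u,v,z=40:onz(p,210+u/8,135+v/8,z)
a,b=f(373,122),f(335,442); d=a-b; print(a,b,np.linalg.norm(d),np.degrees(np.arctan2(d[1],d[0])),(a+b)/2)
b1=f(402,150)-f(374,440); print(np.degrees(np.arctan2(b1[1],b1[0]))); w=f(375,130)-f(357,256); print(np.degrees(np.arctan2(w[1],w[0])))
print("skirt top",f(356,250,20), "bias 2px", onz(p,256.6,150.6,40)-onz(p,254.6,150.6,40))
m=(a+b)/2; print(rel([m[0],m[1],23]))
E
```

```text
[630.88439128 261.44766127  40.        ] [595.16653276 238.07876797  40.        ] 42.68337604650839 33.195261812548786 [613.02546202 249.76321462  40.        ]
34.683285949386764
31.852121207873974
skirt top [613.72122867 250.29589549  20.        ] bias 2px [ 1.31549678 -1.56233107  0.        ]
[ 12.30348806  -3.30594371 162.75799717]
```

```bash
python3 -m creep '[[[0.5,12,-5,0,0],[0.5,0,0,0,0.118],[0.5,0,0,35,0],[0.5,0,0,40,0],[0.5,0,0,40,0],[0.5,0,0,30,0],[0.5,0,0,14,0],[0.5,0,0,0,0]]]' && python3 -m creep '[[[0.5,0,0,0,0],[0.5,0,0,0,0],[0.5,0,0,1,0],[0.3,0,0,1,0],[0.1,0,0,0,0],[0,0,0,0,0],[0,0,0,0,0],[0,0,0,0,0]]]'
```

```text
time_s: 17.3
tcp_pos: [610.4, 250.4, 24.9]
ee_rot: [[0.836, 0.549, -0.003], [0.549, -0.836, -0.002], [-0.004, -0.0, -1.0]]
contact_force: [-0.3, 0.1, 0.2]
width: 0.504
grip_force: 0.0
time_s: 18.1
tcp_pos: [611.7, 250.9, 24.8]
ee_rot: [[0.836, 0.549, 0.0], [0.549, -0.836, -0.0], [0.0, 0.0, -1.0]]
contact_force: [0.3, -0.8, 0.8]
width: 0.154
grip_force: 29.9
```

```bash
python3 -m creep '[[[0,0,0,0,0],[0,0,0,0,0],[0,0,0,0,0],[0,0,0,0,0],[0,0,0,0,0],[0,0,0,0,0],[0,0,0,0,0],[0,0,0,0,0]]]'
```

```text
time_s: 18.9
tcp_pos: [611.7, 250.9, 24.8]
ee_rot: [[0.836, 0.549, 0.0], [0.549, -0.836, -0.0], [0.0, 0.0, -1.0]]
contact_force: [-0.4, -0.2, 1.8]
width: 0.156
grip_force: 29.9
```

The knob is gripped at 13.7 mm. I'll lift it, and refine the collar centre and plate yaw from the earlier wrist picture w4.

```bash
python3 -m creep '[[[0,0,0,-20,0],[0,0,0,-40,0],[0,0,0,-45,0],[0,-25.5,36,0,0],[0,-25.5,36,0,0],[0,-25.5,36,0,0],[0,-25.5,36,0,0],[0,-25.5,36,0,0]]]' >/dev/null; python3 -m creep '[[[0,-25.5,35,0,0],[0,0,0,0,0.105],[0,0,0,0,0],[0,0,0,0,0],[0,0,0,0,0],[0,0,0,0,0],[0,0,0,0,0],[0,0,0,0,0]]]'; python3 - <<'E'
from h import *
s=env.sense(); R=np.array(s["ee_rot"]); q=env.camera_params("wrist")
Rc=R.T@q["orientation"]; tc=R.T@(q["xyz"]-s["tcp_pos"])
R4=np.array([[.936,.352,0],[.352,-.936,0],[0,0,-1.]]); p=dict(q,orientation=R4@Rc,xyz=R4@tc+[570.39,-61.20,170.63])
im=cv2.imread("pics/w4.png"); hsv=cv2.cvtColor(im,cv2.COLOR_BGR2HSV)
br=cv2.inRange(hsv,np.array((12,120,60)),np.array((28,255,255)))[90:190,170:275]
cs,h=cv2.findContours(br,cv2.RETR_CCOMP,cv2.CHAIN_APPROX_NONE)
for c,hh in zip(cs,h[0]):
    if hh[3]>=0 and cv2.contourArea(c)>300:
        (u,v),r=cv2.minEnclosingCircle(c); e=cv2.fitEllipse(c); print("collar",u+170,v+90,r,e); 
        for z in(47,50): print(onz(p,e[0][0]+170,e[0][1]+90,z))
pl=((hsv[...,1]<40)&(hsv[...,2]>150)).astype(np.uint8); n,l,st,cc=cv2.connectedComponentsWithStats(pl); i=l[180,200] or l[80,200]; print(i,st[i])
c=max(cv2.findContours((l==i).astype(np.uint8),cv2.RETR_EXTERNAL,cv2.CHAIN_APPROX_NONE)[0],key=cv2.contourArea)
W=np.array([onz(p,*x,10)[:2] for x in c[:,0].astype(float)],np.float32); r=cv2.minAreaRect(W); print("plate",r)
red=blob(hsv,(0,150,100),(6,255,255),(195,90,240,125)); print(red[0],onz(p,*red[0],47))
E
```

```text
time_s: 20.5
tcp_pos: [601.7, -12.3, 129.7]
ee_rot: [[0.888, 0.459, -0.0], [0.459, -0.888, -0.0], [-0.0, -0.0, -1.0]]
contact_force: [-0.7, 0.6, -0.9]
width: 0.156
grip_force: 29.9
collar 220.8918914794922 139.67567443847656 23.428728103637695 ((51.01470947265625, 49.500213623046875), (44.578895568847656, 46.15657043457031), 142.50851440429688)
[602.1428607  -13.28045541  47.        ]
[602.54865925 -13.54612578  50.        ]
1 [    0     0   512   284 99425]
plate ((587.6414794921875, -50.95416259765625), (300.5511474609375, 588.5335693359375), 20.708358764648438)
[216.08860759 107.48101266] [ 6.27587230e+02 -1.06972572e-01  4.70000000e+01]
```

The shaft axis is at (601.7,-12.5) and the flat's yaw is 27.5°. The tool is over it, so I'll descend gently.

```bash
python3 -m creep '[[[0,0,0,10,0],[0,0,0,10,0],[0,0,0,3,0],[0,0,0,1.5,0],[0,0,0,1.5,0],[0,0,0,1.5,0],[0,0,0,1.5,0],[0,0,0,0,0]]]'
```

```text
time_s: 21.3
tcp_pos: [602.0, -12.8, 101.1]
ee_rot: [[0.889, 0.458, 0.001], [0.458, -0.889, -0.0], [0.001, 0.0, -1.0]]
contact_force: [-0.8, -1.0, 2.6]
width: 0.149
grip_force: 29.9
```

```bash
python3 -m creep '[[[0,0,0,1,0],[0,0,0,1,0],[0,0,0,1,0],[0,0,0,0,0],[0,0,0,0,0],[0,0,0,0,0],[0,0,0,0,0],[0,0,0,0,0]]]'
```

```text
time_s: 22.1
tcp_pos: [602.0, -12.8, 97.8]
ee_rot: [[0.889, 0.458, 0.001], [0.458, -0.889, -0.0], [0.0, 0.0, -1.0]]
contact_force: [-0.2, -0.2, 5.5]
width: 0.157
grip_force: 29.9
```

The knob is resting on the shaft's top, with the spring pressed a little. I'll search along tool x first.

```bash
python3 -m creep '[[[0,-0.5,0,0,0],[0,-0.5,0,0,0],[0,0,0,0,0],[0,0,0,0,0],[0,0,0,0,0],[0,0,0,0,0],[0,0,0,0,0],[0,0,0,0,0]]]'; python3 -m creep '[[[0,-0.5,0,0,0],[0,-0.5,0,0,0],[0,0,0,0,0],[0,0,0,0,0],[0,0,0,0,0],[0,0,0,0,0],[0,0,0,0,0],[0,0,0,0,0]]]'
```

```text
time_s: 22.9
tcp_pos: [601.6, -13.0, 98.0]
ee_rot: [[0.889, 0.458, 0.002], [0.458, -0.889, 0.0], [0.002, 0.0, -1.0]]
contact_force: [1.0, 0.5, 4.6]
width: 0.15
grip_force: 29.9
time_s: 23.7
tcp_pos: [600.9, -13.3, 98.1]
ee_rot: [[0.889, 0.458, 0.002], [0.458, -0.889, 0.001], [0.002, 0.0, -1.0]]
contact_force: [2.4, 0.8, 4.9]
width: 0.158
grip_force: 29.9
```

```bash
python3 -m creep '[[[0,0.7,0,0,0],[0,0.7,0,0,0],[0,0.7,0,0,0],[0,0.7,0,0,0],[0,0.7,0,0,0],[0,0.5,0,0,0],[0,0,0,0,0],[0,0,0,0,0]]]'; python3 -c "
from h import *
s=env.sense();print(s['torque'],s['contact_force'])"
```

```text
time_s: 24.5
tcp_pos: [601.5, -13.1, 97.3]
ee_rot: [[0.889, 0.458, -0.004], [0.458, -0.889, -0.002], [-0.005, -0.0, -1.0]]
contact_force: [-0.4, -0.3, 6.2]
width: 0.154
grip_force: 29.9
[-0.1032103   0.21171785 -0.02639349] [-0.36350395 -0.25369255  6.24337635]
```

```bash
python3 -m creep '[[[0,0,0,-6,0],[0,0,-1.5,0,0],[0,0,0,0,0],[0,0,0,0,0],[0,0,0,0,0],[0,0,0,0,0],[0,0,0,0,0],[0,0,0,0,0]]]'; python3 -c "
from h import *
s=env.sense();print(s['torque'],s['contact_force'],rel([601.6,-12.2,98]))
p=env.camera_params('wrist');im=env.camera('wrist');cv2.imwrite('pics/w7.png',im);hsv=cv2.cvtColor(im,cv2.COLOR_BGR2HSV)
R=np.array(s['ee_rot'])
for n,lo,hi in(('red',(0,150,80),(6,255,255)),):
  c,a,b=blob(hsv,lo,hi,(180,60,340,300));print(n,c,a,b,onz(p,*c,45), onz(p,*c,50))
print(proj(p,[602,-12.5,50]),proj(p,[602,-12.5,78]),proj(p,s['tcp_pos']))
"
```

```text
time_s: 25.3
tcp_pos: [602.8, -10.6, 103.6]
ee_rot: [[0.889, 0.458, -0.0], [0.458, -0.889, -0.0], [-0.0, 0.0, -1.0]]
contact_force: [0.3, -0.3, -2.1]
width: 0.158
grip_force: 29.9
[-0.01441794  0.01252859  0.00699904] [ 0.30725952 -0.2841388  -2.09788796] [-1.78585551  0.89529376  5.64902729]
red [259.5 175.5] 108 [257 167   6  18] [ 6.27545033e+02 -1.51361961e-01  4.50000000e+01] [6.28529010e+02 3.75002187e-01 5.00000000e+01]
(np.float64(258.46796203348094), np.float64(214.2001468832209)) (np.float64(258.4454886324523), np.float64(229.23930622883603)) (np.float64(256.02617461782586), np.float64(244.92994284517715))
```

```bash
python3 -m creep '[[[0,0,0.9,0,0],[0,0,0,0,0],[0,0,0,2,0],[0,0,0,1.5,0],[0,0,0,1.5,0],[0,0,0,0,0],[0,0,0,0,0],[0,0,0,0,0]]]'; cat >> h.py <<'E'
def st():
    s=env.sense(); t=s["tcp_pos"]; R=np.array(s["ee_rot"]); c,d=.8889,.4581
    print("t %.1f X %.2f Y %.2f z %.2f yaw %.1f F tool %s T tool %s"%(s["time_s"],t[0]*c+t[1]*d,t[0]*d-t[1]*c,t[2],np.degrees(np.arctan2(R[1,0],R[0,0])),(R.T@s["contact_force"]).round(1),(R.T@s["torque"]).round(2)))
E
python3 -c "
from h import *
st()"
```

```text
time_s: 26.15
tcp_pos: [603.3, -11.3, 98.7]
ee_rot: [[0.889, 0.458, 0.0], [0.458, -0.889, -0.0], [0.0, 0.0, -1.0]]
contact_force: [-0.1, -0.2, -2.1]
width: 0.155
grip_force: 29.9
t 26.1 X 531.05 Y 286.40 z 98.74 yaw 27.3 F tool [-0.2  0.1  2.1] T tool [-0.01  0.01  0.02]
```

There's no contact force at a depth below the earlier contact height, so the knob has gone onto the shaft. I'll push on.

```bash
python3 -m creep '[[[0,0,0,2,0],[0,0,0,2,0],[0,0,0,2,0],[0,0,0,2,0],[0,0,0,1,0],[0,0,0,0,0],[0,0,0,0,0],[0,0,0,0,0]]]' >/dev/null; python3 -c "
from h import *
st()"
python3 -m creep '[[[0,0,0,1,0],[0,0,0,1,0],[0,0,0,1,0],[0,0,0,1,0],[0,0,0,1,0],[0,0,0,0,0],[0,0,0,0,0],[0,0,0,0,0]]]' >/dev/null; python3 -c "
from h import *
st()"
```

```text
t 26.9 X 531.07 Y 286.46 z 89.80 yaw 27.3 F tool [-0.1 -0.1  2.2] T tool [-0.02  0.02  0.01]
t 27.8 X 531.07 Y 286.42 z 84.91 yaw 27.3 F tool [-1.3 -1.4 -4.5] T tool [ 0.13 -0.23  0.01]
```

```bash
python3 -m creep '[[[0,0,0,1,0],[0,0,0,1,0],[0,0,0,1,0],[0,0,0,1,0],[0,0,0,0,0],[0,0,0,0,0],[0,0,0,0,0],[0,0,0,0,0]]]' >/dev/null; python3 -c "
from h import *
st()"
python3 -m creep '[[[0,0,0,1,0],[0,0,0,1,0],[0,0,0,0,0],[0,0,0,0,0],[0,0,0,0,0],[0,0,0,0,0],[0,0,0,0,0],[0,0,0,0,0]]]' ; python3 -c "
from h import *
st()"
```

```text
t 28.6 X 531.06 Y 286.44 z 80.83 yaw 27.3 F tool [-1.7 -0.8 -5.3] T tool [ 0.14 -0.25  0.  ]
time_s: 29.35
tcp_pos: [603.3, -11.3, 79.5]
ee_rot: [[0.889, 0.458, 0.001], [0.458, -0.889, -0.0], [0.0, 0.0, -1.0]]
contact_force: [-2.2, -0.2, 10.7]
width: 0.154
grip_force: 29.9
t 29.4 X 531.11 Y 286.47 z 79.54 yaw 27.3 F tool [ -2.1  -0.8 -10.7] T tool [ 0.3  -0.65  0.02]
```

```bash
python3 -m creep '[[[0,0,0,0.7,0],[0,0,0,0,0],[0,0,0,0,0],[0,0,0,0,0],[0,0,0,0,0],[0,0,0,0,0],[0,0,0,0,0],[0,0,0,0,0]]]' ; python3 -c "
from h import *
st(); print(env.sense()['grip_force'])"
```

```text
time_s: 30.15
tcp_pos: [603.4, -11.4, 79.5]
ee_rot: [[0.889, 0.458, 0.001], [0.458, -0.889, -0.0], [0.001, 0.001, -1.0]]
contact_force: [-3.9, 0.5, 15.9]
width: 0.157
grip_force: 29.9
t 30.1 X 531.16 Y 286.51 z 79.47 yaw 27.3 F tool [ -3.2  -2.3 -15.9] T tool [ 0.41 -0.86  0.05]
29.947110414505005
```

The tool is firmly on the stop: its height is unchanged while the force rose to 16 N, and the knob is still gripped. I'll hand in.

```bash
python3 -c "
from plant import env
print(env.job_done())"
```

```text
the job is handed in; nothing more can be done
None
```

I handed the job in at about 30 s with the brush back in its hole and the knob on the shaft, still gripped and pressed to the stop at 16 N; no verdict was returned, and an accidental 20 mm downward move slid the brush in the grip but did no lasting harm I could see.

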